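# Lock the jam nut of a screw jack against its set nut

### The job

Lock the screw jack: slide the open-ended spanner fully home onto the flats of the lower nut, lying on the bed with its handle beside the stop pin, and let go of it. Then swing the jam nut's lever clockwise (seen from above) until it bites and takes a steady pull of about 15 N at its knob, held for a moment, with the spanner resting against the pin so that the lower nut keeps its setting. Do not overtighten; leave the spanner on the nut and the lever where it is, and leave the other things alone.

Things in the scene. Friction and masses are not known exactly. Their poses are not given: they have to be found in the camera images.
- spanner: loose steel open-ended spanner, 0.15 to 0.27 kg, 8 mm thick, lying flat. Origin on its underside at the centre of the jaw; +x points out of the jaw's mouth, the handle runs to -x, z up. Handle 18 mm wide, ending 184 mm behind the jaw centre. Head 53 mm wide, from 13 mm before the jaw centre to 45 mm behind it.
- spanner_jaw (a point): centre of the spanner's jaw at half its thickness; on the lower nut's axis when fully home. Jaw opening 31.2 mm, prong tips flared as a lead-in; the throat's bottom is 18 mm behind this point
- spanner_grip (a point): point on the middle of the spanner's handle, 125 mm behind the jaw centre, at half thickness: a place to grip across the 18 mm width (it overhangs the bed when the spanner is on the nut)
- jack: fixed grey screw jack. Origin on the stud's axis at bench height. Its bed is a bar 60 mm wide (y) and 36 mm high, from 98 mm behind the axis (-x) to 48 mm before it (+x). The spanner fits with its x axis along the jack's x axis; it slides on from the -x end, moving to +x.
- jack_axis (a point): the stud's axis at the height of the bed's top face. On the stud, heights above the bench: lower nut 36 to 52 mm, washer to 56 mm, jam nut with lever to 69 mm, stud head to 106 mm
- stop_pin: fixed steel pin, 12 mm across (foot 18 mm, 2 mm high), 21 mm tall; origin on its axis at the bed's top face, 88 mm behind the stud (-x) and 19 mm to the jack's +y side. The spanner's handle clears it by 4 mm, and bears on it when the nuts are turned clockwise.
- stop_pin_top (a point): top of the stop pin, on its axis. The spanner's head is too wide to pass the pin at bed level: lower it onto the bed between pin and nut, with the jaw centre 36 to 40 mm short of the stud axis, then slide it on
- lower_nut_centre (a point): centre of the lower nut, a hexagon 30 mm across flats and 16 mm high; at the start two flats face the jack's +y and -y sides
- lower_nut (a joint): turn of the lower nut on the stud, rad, clockwise from above positive, 0 at the start (its setting). It turns on the stud at 0.15 Nm. With the spanner on and against the pin it can go about 0.1 to 0.2 rad.
- jam_nut (a joint): turn of the jam nut on the washer, rad, clockwise positive: -0.6 to -0.3 at the start, running freely (0.06 Nm), 0 from the bite on. Past it the washer first beds in at 0.2 Nm over 0 to 0.4 rad, then resists with 0.1 to 0.75 Nm, both different each time, growing by 3 Nm per rad without springing back. Tightness shows only in the force at the knob.
- lever_knob (a point): top of the black upright knob, revolving freely on the jam nut's lever: 18 mm in diameter, 62 to 100 mm above the bench, its axis 65 mm from the stud's. At the bite it stands 0 to 47 degrees anticlockwise of the jack's +x. A knob pull of 13 to 18 N across the lever is right (15 N puts about 9 N on the stop pin).
- wax_tin: round yellow tin, 76 mm across, 31 mm high, standing on the bench at the right; bystander, origin under its centre
- brass_ring: short brass ring, 33 mm across, 14 mm high, lying right of the spanner; bystander, origin under its centre
- turned_finial: turned wooden finial, 38 mm across, 81 mm high, standing behind the jack at the left; bystander, origin under its centre

How it is judged (in metres and radians):
On the way, in this order (a step that is already met when the one before it is completed fails the run):
1. the spanner is fully home on the lower nut, lying flat on the bed, and let go, with the jam nut still loose (horizontal distance between spanner_jaw and lower_nut_centre below 0.004 m and z of spanner_jaw in the frame of lower_nut_centre between -0.008 and 0.008 m and angle between spanner's own z axis and vertical below 0.12 rad and contact force between the fingers and spanner below 0.5 N and value of joint jam_nut below -0.1 rad), for 0.2 s.
2. the jam nut is pulled tight: with the spanner on the nut and untouched, the pull bears on the stop pin with more than 7 N (horizontal distance between spanner_jaw and lower_nut_centre below 0.006 m and z of spanner_jaw in the frame of lower_nut_centre between -0.008 and 0.008 m and angle between spanner's own z axis and vertical below 0.12 rad and contact force between spanner and stop_pin above 7 N and contact force between the fingers and spanner below 0.5 N and value of joint jam_nut above -0.05 rad), for 0.2 s.
At the end, for the whole second after the job is handed in: The spanner is left on the lower nut (jaw centre within 6 mm of the nut's axis, within 8 mm of its mid-height, flat within 7 degrees) and at rest; the jam nut has not been backed off (within 0.06 rad of touching the washer); the lower nut is within 0.3 rad of its setting (horizontal distance between spanner_jaw and lower_nut_centre below 0.006 m and z of spanner_jaw in the frame of lower_nut_centre between -0.008 and 0.008 m and angle between spanner's own z axis and vertical below 0.12 rad and value of joint jam_nut above -0.06 rad and value of joint lower_nut between -0.3 and 0.3 rad and linear speed of spanner below 0.02 m/s).
It fails at once if the spanner is forced against the stop pin with more than 13 N (overtightened) (contact force between spanner and stop_pin above 13 N).
It fails at once if the lower nut loses its setting (turned more than 0.3 rad) (value of joint lower_nut above 0.3 rad or value of joint lower_nut below -0.3 rad).
It fails at once if a bystander is moved by more than 15 mm (distance of any of wax_tin, brass_ring, turned_finial from where it was at the start of the episode above 0.015 m).
It also fails if it takes over 69 s, if anything falls off the work surface, if the arm or the gripper's body presses on something with over 40 N, if the wrist force passes 120 N, or if a joint passes its speed limit or range.

### The arm

A 6-joint arm with a two-finger parallel gripper is mounted at the origin on a cart in front of the work surface, level with it; the furniture and walls round the work are solid. World frame = base frame: x ahead of the robot, y to its left, z up, the work surface at z = 0. Lengths are in m, angles in degrees, forces in N, time in s.
With the tool pointing down it reaches from about 0.35 to 0.875 m from the base axis. Payload 4.2 kg.
Tool frame: the origin (TCP) lies midway between the tips of the shut fingers; the grasp point (between the pads) lies 19 mm behind it; z points along the fingers, y is the line along which they close (so a half turn about z gives the same grasp; the last joint's range is limited). The gripper opens to 87 mm and grips with 3 to 60 N. Pads are 19 mm wide; open, the fingers measure 117 mm over their backs; the gripper's body (75 mm by 190 mm) begins 51 mm behind the grasp point.
Start: joints at [-55.6, 22.042, 0.453, 0, -68.411, -14.817], TCP at [0.21, -0.589, 0.198] pointing down, gripper open.
Joint ranges: [-179.83, 179.83], [-69.29, 118.12], [-61.27, 80.66], [-181.25, 117.63], [-171.15, -9.14], [-177.46, 177.46]. Speed limits (degrees/s): [159.86, 159.86, 180, 180, 180, 180].

### API

Orientations are given as [roll, pitch, yaw] about the fixed x, y, z axes, in that order (R = Rz(yaw) Ry(pitch) Rx(roll)).
In Python, from workcell import env gives the robot as it stands. The module is installed in compiled form; this text tells all that it offers. Calls block until the motion is done:
- env.goto(position, orientation): joint-space move of the TCP to a pose.
- env.move_straight(position, rotation=None, rate=0.15, force_limit=None): straight line of the TCP; rotation=None keeps the orientation; rate is the mean speed in m/s. With force_limit (N) it stops when the force on the tool has changed by that much, and returns True; else False.
- env.set_joints(angles): joint-space move.
- env.gripper_to(opening, grasp_force=None): opening from 0.0 (shut) to 1.0 (fully open); grasp_force is the grip in N (None keeps the last); returns when the fingers have stopped.
- env.dwell(seconds).
- env.inverse_kinematics(position, orientation): joint angles nearest the present ones, or None.
- env.read_state(): the state.
- env.grab_frame(name): name is "scene" or "top" or "wrist"; returns a dict with "image" (420x560x3 uint8, blue, green, red), "fx", "fy", "cx", "cy" (pixels), "D" ([k1, k2, p1, p2, k3] as OpenCV has them; the pictures are not rectified), "position" and "orientation" of the camera in the world. Camera axes: x right, y up, looking along -z (the intrinsics and any distortion apply to the point x, -y, -z); pixel columns grow to the right and rows downward; lengths in m; the calibration is good to about 2 mm. A picture is of the moment at which its call begins. There is no depth.
A pose or a line that the arm cannot do raises env.Unreachable and nothing moves.
- env.close_job(): hands the job in; it is judged then, once.
Trained networks look in a picture, given as the dict that the camera call returned (one of the last four; its "shot" number tells which), for a name from the list of things; names that differ only in an ending like _2 or _b are one class to them, and where a whole thing is asked for, a point or a joint stands for the part that bears it (a point fixed in the world has none). Each returns a list of dicts, best first, with "score" (0 to 1); they miss things now and then, are a little off and sometimes report something else, mostly with a low value. They report only what shows in the picture. A call takes as long as a camera call.
- env.search_frame(picture, thing): "xyz" ([x, y, z] in m, in world coordinates, good to about 4 mm: the middle of the surface that is visible of it).
- env.trace(picture, thing): "mask" (420x560 bool, what is visible of it).
The state is a dict: "clock": time; "joint_positions": joint angles; "qvel": joint speeds; "joint_torque": joint torques, N m; "position": TCP position; "tool_rot": TCP orientation; "force": force on the tool from outside, world axes, zero at the start; "wrist_torque": the same for the moment, N m; "opening": opening from 0.0 (shut) to 1.0 (fully open); "finger_force": force on a finger pad.
Only numpy, scipy, OpenCV 4.12 (cv2) and the standard library are available. Lean on these libraries where they do the work, as an engineer would, in place of code of your own. Each camera call takes 0.05 s, during which the arm holds its last target. There are 200 camera calls.

## Working session

There is one attempt and no reset: what is moved stays moved. The work goes in short steps, each a Python script; the robot and the scene stay as the last script left them, time stands still between calls to the robot, and variables do not carry over. Pictures are saved under pics/ and viewed, at most 10 in all, crops included, and the job is handed in when it is done.

```bash
mkdir -p pics
cat > h.py <<'E'
import numpy as np, cv2
from scipy.spatial.transform import Rotation as R
from workcell import env
def campose(f):
    o=np.array(f["orientation"],float)
    M=o if o.shape==(3,3) else R.from_euler('xyz',o,degrees=True).as_matrix()
    return np.array(f["position"],float),M
def K(f): return np.array([[f["fx"],0,f["cx"]],[0,f["fy"],f["cy"]],[0,0,1.]])
def proj(f,P):
    p,M=campose(f); c=(np.atleast_2d(P)-p)@M
    c=c*[1,-1,-1]
    return cv2.projectPoints(c.reshape(-1,1,3),np.zeros(3),np.zeros(3),K(f),np.array(f["D"],float))[0].reshape(-1,2)
def unproj(f,uv,z):
    p,M=campose(f)
    n=cv2.undistortPoints(np.array(uv,float).reshape(-1,1,2),K(f),np.array(f["D"],float)).reshape(-1,2)
    d=np.c_[n[:,0],-n[:,1],-np.ones(len(n))]@M.T
    return p+d*((z-p[2])/d[:,2])[:,None]
E
python3 - <<'E'
from h import *
print(env.read_state())
for n in ["top","scene"]:
    f=env.grab_frame(n); cv2.imwrite(f"pics/{n}0.png",f["image"])
    print(n,f["position"],f["orientation"],f["fx"],f["D"])
    for t in ["spanner","spanner_jaw","spanner_grip","jack","jack_axis","stop_pin","stop_pin_top","lower_nut_centre","lever_knob","wax_tin","brass_ring","turned_finial"]:
        try:
            r=env.search_frame(f,t); print(t,[(np.round(a["xyz"],4).tolist(),round(a["score"],2)) for a in r[:2]])
        except Exception as e: print(t,e)
E
```

```text
{'clock': 0.0, 'joint_positions': array([-5.56011452e+01,  2.20916297e+01,  3.80346995e-01, -3.02242577e-02,
       -6.84122698e+01, -1.48173271e+01]), 'qvel': array([ 0.00564124,  0.05516201,  0.02102251, -0.05142652,  0.06742637,
        0.07632211]), 'joint_torque': array([-2.35949884e-06, -3.90667748e+01,  1.87410718e+01,  4.21991050e+00,
        1.10174494e-02, -2.12602786e-04]), 'position': array([ 0.2092747 , -0.58822024,  0.1968512 ]), 'tool_rot': array([ 1.79873372e+02, -4.45140069e-03, -1.60429618e+02]), 'force': array([-0.29074323,  0.21554984, -0.14626028]), 'wrist_torque': array([ 0.01484652,  0.00746016, -0.0401666 ]), 'finger_force': 0.0, 'opening': 0.9981023875333466}
top [ 0.44615664 -0.05538964  1.53714631] [  3.75890638  -0.27660921 -90.4402102 ] 455.15782833846936 [-0.05891385  0.          0.          0.          0.        ]
spanner [([0.4331, -0.0787, 0.0048], 0.79)]
spanner_jaw [([0.4309, -0.0837, 0.0106], 0.78), ([0.4202, 0.2349, 0.0346], 0.48)]
spanner_grip [([0.4306, -0.0875, 0.0097], 0.58), ([0.4027, 0.2797, 0.0716], 0.17)]
jack [([0.4166, 0.233, 0.0373], 0.
[... 333 characters left out ...]
3.86847697e+01  1.19706178e-01 -1.31553654e+02] 500.5376108509508 [0.02631322 0.         0.         0.         0.        ]
spanner [([0.4353, -0.0773, 0.0068], 0.62)]
spanner_jaw [([0.434, -0.0774, 0.0091], 0.77)]
spanner_grip [([0.4343, -0.077, 0.0101], 0.79)]
jack [([0.4052, 0.2399, 0.0391], 0.93)]
jack_axis [([0.4042, 0.2399, 0.0368], 0.84), ([0.4027, 0.2806, 0.07], 0.56)]
stop_pin [([0.3802, 0.1753, 0.0468], 0.6)]
stop_pin_top [([0.381, 0.1715, 0.0489], 0.38)]
lower_nut_centre [([0.4067, 0.272, 0.0692], 0.6)]
lever_knob [([0.4034, 0.2802, 0.0696], 0.79)]
wax_tin [([0.4561, -0.4302, 0.028], 0.77)]
brass_ring [([0.4402, -0.3001, 0.0136], 0.63)]
turned_finial [([0.65, 0.2791, 0.037], 0.76)]
```

View pics/top0.png

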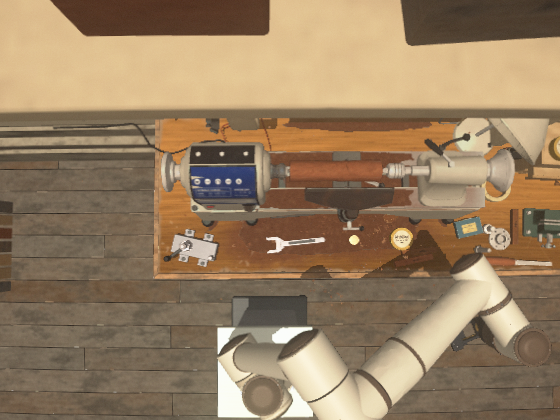

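View pics/scene0.png

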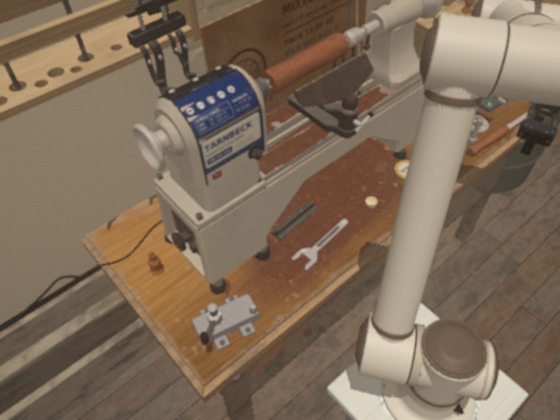

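```bash
python3 - <<'E'
from h import *
def look(n,pos,yaw,ts):
    env.goto(pos,[180,0,yaw])
    f=env.grab_frame("wrist"); cv2.imwrite(f"pics/{n}.png",f["image"])
    s=env.read_state(); print(n,s["clock"],s["position"],f["position"],f["orientation"],f["fx"])
    for t in ts:
        r=env.search_frame(f,t); print(t,[(np.round(a["xyz"],4).tolist(),round(a["score"],2)) for a in r[:2]])
        if r: print("   px",proj(f,r[0]["xyz"]).round(1).tolist())
    np.save(f"pics/{n}.npy",f,allow_pickle=True)
look("w1",[0.40,-0.08,0.26],-180,["spanner","spanner_jaw","spanner_grip"])
look("w2",[0.38,0.20,0.30],-180,["jack","jack_axis","stop_pin","stop_pin_top","lower_nut_centre","lever_knob"])
E
python3 -c "
import cv2,numpy as np
a=cv2.imread('pics/w1.png');b=cv2.imread('pics/w2.png')
"
```

```text
w1 3.325 [ 0.40008889 -0.08043374  0.2599182 ] [ 0.31770152 -0.08143174  0.44656298] [-1.73887975e+01 -4.62375234e-02  8.99928665e+01] 347.42338772523755
spanner [([0.4326, -0.0802, 0.0087], 0.78)]
   px [[275.1, 193.3]]
spanner_jaw [([0.4309, -0.0861, 0.0057], 0.78)]
   px [[270.6, 191.5]]
spanner_grip [([0.4318, -0.0851, 0.0059], 0.78)]
   px [[271.4, 192.2]]
w2 4.6167 [0.38015431 0.19900717 0.29978702] [0.29768411 0.19830732 0.48641302] [-1.73739133e+01 -1.95670647e-02  8.99964130e+01] 347.42338772523755
jack [([0.4065, 0.2342, 0.0348], 0.76)]
   px [[301.3, 186.4]]
jack_axis [([0.408, 0.2357, 0.0362], 0.88)]
   px [[302.4, 187.7]]
stop_pin [([0.3803, 0.1753, 0.0484], 0.62)]
   px [[256.3, 168.8]]
stop_pin_top [([0.3799, 0.1718, 0.0441], 0.42)]
   px [[253.7, 167.9]]
lower_nut_centre [([0.4037, 0.2783, 0.067], 0.87)]
   px [[338.7, 190.2]]
lever_knob [([0.4322, -0.077, 0.007], 0.72), ([0.3971, 0.2835, 0.0722], 0.62)]
   px [[80.5, 199.2]]
```

View pics/w1.png

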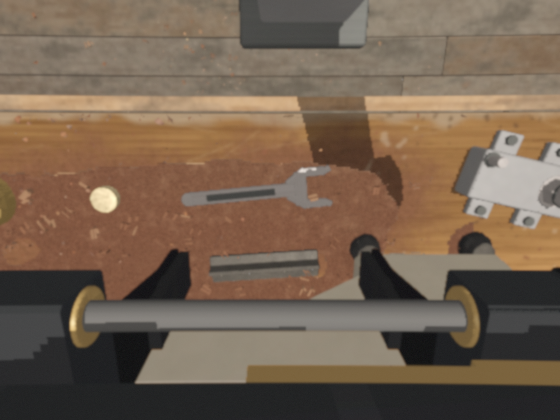

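View pics/w2.png

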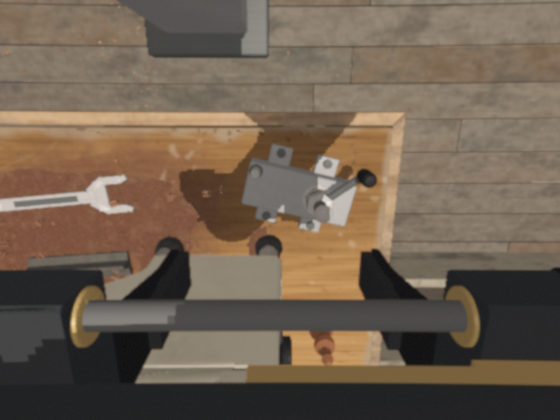

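Run:
```python
import cv2,numpy as np
a=cv2.imread('pics/w1.png')[155:225,170:350];b=cv2.imread('pics/w2.png')[138:236,230:390]
A=cv2.resize(a,None,fx=4,fy=4,interpolation=cv2.INTER_CUBIC);B=cv2.resize(b,None,fx=3.2,fy=3.2,interpolation=cv2.INTER_CUBIC)
B=cv2.copyMakeBorder(B,0,0,0,A.shape[1]-B.shape[1],cv2.BORDER_CONSTANT)
c=np.vstack([A,B]);print(c.shape);cv2.imwrite('pics/c1.png',c)
```

```text
(594, 720, 3)
```

View pics/c1.png

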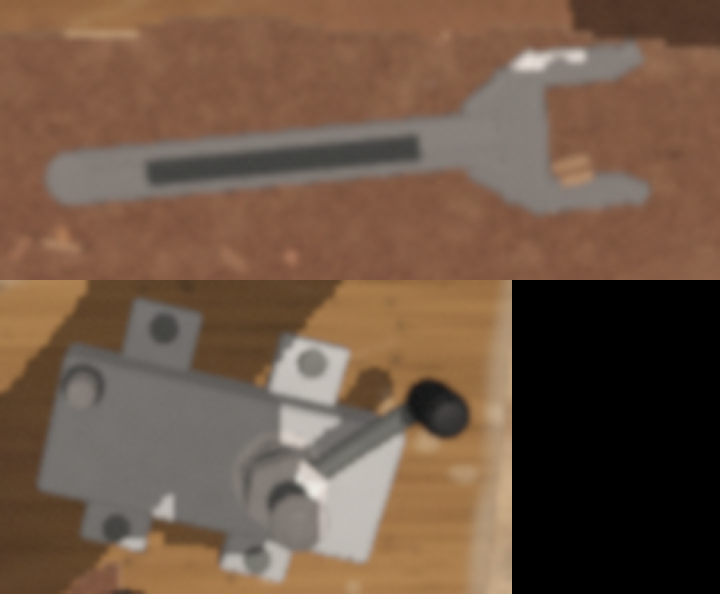

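```bash
cat > fit.py <<'E'
from h import *
from scipy.optimize import least_squares
f1=np.load('pics/w1.npy',allow_pickle=True).item();f2=np.load('pics/w2.npy',allow_pickle=True).item()
def T(p,P):
    c,s=np.cos(p[2]),np.sin(p[2]); P=np.array(P,float); return np.c_[p[0]+c*P[:,0]-s*P[:,1],p[1]+s*P[:,0]+c*P[:,1],P[:,2]]
def fit(f,P,uv,p0):
    uv=np.array(uv); r=least_squares(lambda p:(proj(f,T(p,P))-uv).ravel(),p0,loss='soft_l1'); 
    print(r.x[:2],np.degrees(r.x[2]),'res',(proj(f,T(r.x,P))-uv).round(1).tolist()); return r.x
E
python3 - <<'E'
from fit import *
j=lambda u,v:(230+u/3.2,138+(v-280)/3.2)
P=[[-.098,-.03,.036],[-.098,.03,.036],[.048,.03,.036],[.048,-.03,.036],[-.088,.019,.057],[0,0,.106]]
uv=[j(38,488),j(67,358),j(405,430),j(367,562),j(82,391),j(295,525)]
# decide handedness by trying both
pj=fit(f2,P,uv,[.41,.24,1.3])
kn=unproj(f2,[j(447,416)],.1)[0]; print('knob',kn,'r',np.hypot(*(kn[:2]-pj[:2])),'ang',np.degrees(np.arctan2(*(kn[:2]-pj[:2])[::-1])-pj[2]))
s=lambda u,v:(170+u/4,155+v/4)
# handle end, handle edges mid
A=unproj(f1,[s(47,180),s(548,118),s(642,52),s(649,190)],.008); print(A)
ps=fit(f1,[[-.184,0,.006],[-.018,0,.008],[.013,.0265,.004],[.013,-.0265,.004]],[s(47,180),s(548,118),s(632,45),s(640,204)],[.43,-.02,1.57])
# lathe / surroundings
print('feet',unproj(f2,[(268,245),(170,245)],0), 'lathe edge',unproj(f2,[(275,256),(275,362)],.1),unproj(f2,[(275,256),(275,362)],.25))
print('bar',unproj(f1,[(212,258),(318,252),(212,280),(318,275)],.02))
for q in [ps,pj]: print(np.round(q,4).tolist())
E
```

```text
[0.42272152 0.25543746] 76.83730108643749 res [[-0.9, 0.3], [-0.8, -2.3], [1.2, 0.1], [0.1, 0.3], [-0.6, 0.5], [1.8, 0.0]]
knob [0.38404127 0.30635785 0.1       ] r 0.06394566398582384 ang 50.383799321691995
[[ 0.44182637 -0.20241108  0.008     ]
 [ 0.42104045 -0.0390081   0.008     ]
 [ 0.39953603 -0.00970044  0.008     ]
 [ 0.4452922  -0.0051791   0.008     ]]
[ 0.4251883  -0.02164592] 95.36830418587041 res [[-1.4, 0.0], [-0.6, 4.4], [0.9, -0.3], [0.8, -0.7]]
feet [[0.50605055 0.1886794  0.        ]
 [0.50587941 0.04063815 0.        ]] lathe edge [[0.47767798 0.19908826 0.1       ]
 [0.63299549 0.1991476  0.1       ]] [[0.40780694 0.19878511 0.25      ]
 [0.50283241 0.19882142 0.25      ]]
bar [[ 0.5193657  -0.16499834  0.02      ]
 [ 0.51069081 -0.02290714  0.02      ]
 [ 0.55235988 -0.16672261  0.02      ]
 [ 0.54486929 -0.02166504  0.02      ]]
[0.4252, -0.0216, 1.6645]
[0.4227, 0.2554, 1.3411]
```

Run:
```python
from h import *
f=env.grab_frame("top"); cv2.imwrite("pics/top1.png",f["image"])
for z in [0,.05,.1,.2,.3]:
    print(z,unproj(f,[(240,207),(240,215),(340,215),(205,222)],z)[:,:2].round(3).tolist())
s=env.grab_frame("scene"); cv2.imwrite("pics/scene1.png",s["image"])
# scene: bottom front corner of headstock base near foot (215,285); upper (205,205)
for z in [0,.05,.1,.2,.3]:
    print(z,unproj(s,[(217,275),(262,243),(160,190),(262,160)],z)[:,:2].round(3).tolist())
c=np.hstack([cv2.resize(f["image"][130:285,150:350],(400,310)),cv2.resize(s["image"][120:400,60:420],(400,311))[:310]]);cv2.imwrite("pics/c2.png",c)
```

```text
0 [[0.553, 0.082], [0.526, 0.082], [0.524, -0.257], [0.504, 0.2]]
0.05 [[0.55, 0.077], [0.524, 0.077], [0.521, -0.25], [0.502, 0.192]]
0.1 [[0.546, 0.073], [0.521, 0.073], [0.519, -0.244], [0.5, 0.183]]
0.2 [[0.54, 0.064], [0.516, 0.064], [0.514, -0.231], [0.496, 0.167]]
0.3 [[0.533, 0.055], [0.511, 0.055], [0.509, -0.218], [0.492, 0.15]]
0 [[0.54, 0.169], [0.54, 0.019], [0.883, 0.12], [0.779, -0.181]]
0.05 [[0.512, 0.183], [0.512, 0.04], [0.839, 0.137], [0.74, -0.151]]
0.1 [[0.484, 0.198], [0.484, 0.061], [0.795, 0.153], [0.701, -0.121]]
0.2 [[0.427, 0.226], [0.427, 0.103], [0.708, 0.186], [0.623, -0.06]]
0.3 [[0.371, 0.255], [0.371, 0.146], [0.62, 0.219], [0.545, 0.0]]
```

View pics/c2.png

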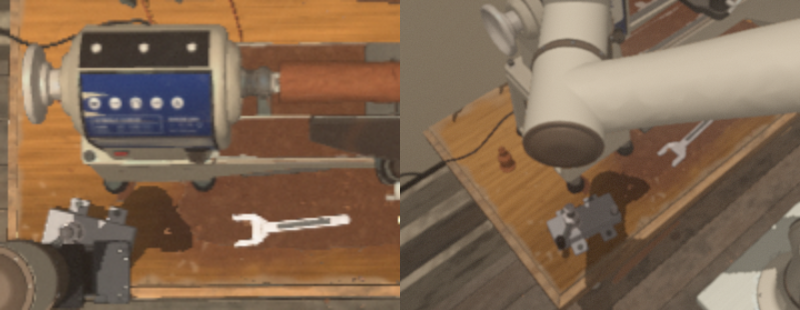

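Run:
```python
from fit import *
def tri(a,b):
    r=least_squares(lambda p:np.r_[(proj(f1,p)-a).ravel(),(proj(f2,p)-b).ravel()],[.5,.1,.1]); print(r.x.round(4),r.fun.round(1))
c=[]
for f in (f1,f2): c.append(cv2.resize(f["image"][220:300,120:520],None,fx=2,fy=3.5,interpolation=cv2.INTER_CUBIC))
cv2.imwrite("pics/c3.png",np.vstack(c))
tri((490,254),(282,255));tri((385,254),(185,255));tri((478,243),(268,243));tri((366,243),(170,244))
```

```text
[0.5166 0.2097 0.0127] [ 0.   0.1 -0.  -0.1]
[0.5141 0.0671 0.0184] [-0.  -0.1  0.   0.1]
[0.4979 0.189  0.0155] [-0.  -1.   0.   1.1]
[0.5018 0.0434 0.0082] [-0.  -0.6  0.   0.6]
```

View pics/c3.png

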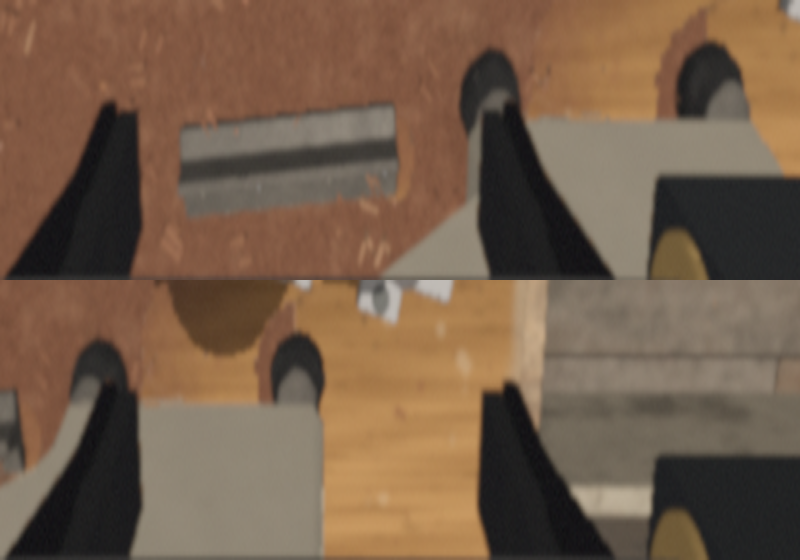

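Run:
```python
from fit import *
ps=np.array([.4252,-.0216,np.radians(95.2)])
ex=np.array([np.cos(ps[2]),np.sin(ps[2])]); ey=np.array([-ex[1],ex[0]])  # ey ~ -x world
c=ps[:2]-.103*ex; yaw=-174.8
st=c-ey*.030; en=c-ey*(.0185)+ey*.055
env.goto([.40,-.12,.15],[180,0,yaw]); env.gripper_to(.75)
env.goto([*st,.08],[180,0,yaw])
print(env.move_straight([*st,.004],rate=.08,force_limit=6), env.read_state()["position"],env.read_state()["force"])
env.move_straight([*en,.004],rate=.05); print(env.read_state()["force"])
en2=en-ey*.012
env.move_straight([*en2,.004]); env.move_straight([*en2,.15])
env.goto([.36,-.10,.24],[180,0,-180])
f=env.grab_frame("wrist"); np.save("pics/w3.npy",f,allow_pickle=True); cv2.imwrite("pics/w3.png",f["image"])
m=env.trace(f,"spanner"); print([ (a["score"],a["mask"].sum()) for a in m]); np.save("pics/m3.npy",m[0]["mask"])
for yaw in (-84,96,-103.2,76.8):
    for p in ([.38,-.15,.05],[.39,.13,.08]): 
        q=env.inverse_kinematics(p,[180,0,yaw]); print(yaw,None if q is None else np.round(q,0))
print(env.read_state()["clock"])
y,x=np.where(m[0]["mask"]); print(x.min(),x.max(),y.min(),y.max())
cv2.imwrite("pics/c4.png",cv2.resize(f["image"][max(0,y.min()-15):y.max()+15,x.min()-15:x.max()+15],None,fx=3,fy=3,interpolation=cv2.INTER_CUBIC))
```

```text
False [ 0.46490174 -0.12144099  0.00449587] [-0.48208788 -0.11183806  0.87094245]
[-0.37708506  0.24493502  0.72851178]
[(0.96, np.int64(2544))]
-84 [  1.  12. -40.   0. -38.   5.]
-84 [ 41.   9. -38.   0. -43. -35.]
96 [   1.   12.  -40.    0.  -38. -175.]
96 [ 41.   9. -38.   0. -43. 145.]
-103.2 [  1.  12. -40.   0. -38. -15.]
-103.2 [ 41.   9. -38.   0. -43. -55.]
76.8 [  1.  12. -40.   0. -38. 165.]
76.8 [ 41.   9. -38.   0. -43. 125.]
12.0833
195 347 199 241
```

View pics/c4.png

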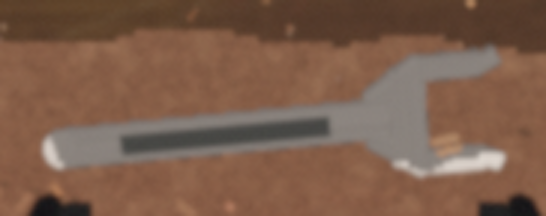

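```bash
cat > spfit.py <<'E'
from fit import *
def spfit(f,mask,zt):
    y,x=np.where(mask); P=unproj(f,np.c_[x,y],zt)[:,:2]
    ye=P[:,1].min(); h=P[(P[:,1]>ye+.012)&(P[:,1]<ye+.125)]
    c=h.mean(0); u=np.linalg.svd(h-c,full_matrices=False)[2][0]; u*=np.sign(u[1])
    n=np.array([-u[1],u[0]])
    t=(P-c)@u; w=(P-c)@n
    hd=t>t.max()-.02
    print('len',np.ptp(t),'handle width',np.ptp(((h-c)@n)),'head w',np.ptp(w[hd]),'head mid offset',(w[hd].max()+w[hd].min())/2)
    o1=c+u*(t.min()+.184); o2=c+u*(t.max()-.013)
    print('yaw',np.degrees(np.arctan2(u[1],u[0])),o1,o2); return (o1+o2)/2,u
E
python3 - <<'E'
from spfit import *
f=np.load('pics/w3.npy',allow_pickle=True).item(); m=np.load('pics/m3.npy')
print(spfit(f,m,.006))
s=lambda u,v:(180+u/3,184+v/3)
fit(f,[[-.184,0,.006],[.013,.0265,.004],[.013,-.0265,.004]],[s(43,150),s(492,45),s(500,173)],[.37,-.02,1.6])
E
```

```text
len 0.19657453989779794 handle width 0.0197618378458064 head w 0.055344508078340085 head mid offset -0.0014749440679868216
yaw 96.205832291207 [ 0.4219526  -0.02043913] [ 0.42199859 -0.0208621 ]
(array([ 0.4219756 , -0.02065061]), array([-0.10810055,  0.99413997]))
[ 0.42473211 -0.02158315] 95.54174204883475 res [[-0.6, 0.2], [1.0, 1.1], [-0.2, -2.7]]
```

Run:
```python
from spfit import *
ps=np.array([.4233,-.0212,np.radians(95.8)])
ex=np.array([np.cos(ps[2]),np.sin(ps[2])]); ey=np.array([-ex[1],ex[0]])
c=ps[:2]-.082*ex; yaw=-174.2
st=c-ey*.030; en=c-ey*(.0185)+ey*.055
env.gripper_to(.3)
env.goto([*st,.08],[180,0,yaw])
print(env.move_straight([*st,-.006],rate=.05,force_limit=4), env.read_state()["position"],env.read_state()["force"])
z=env.read_state()["position"][2]+.002
env.move_straight([*st,z]); env.move_straight([*en,z],rate=.06); print(env.read_state()["force"],env.read_state()["position"])
en2=en-ey*.012
env.move_straight([*en2,z]); env.move_straight([*en2,.12])
env.goto([.34,-.10,.24],[180,0,-180])
f=env.grab_frame("wrist"); np.save("pics/w4.npy",f,allow_pickle=True); cv2.imwrite("pics/w4.png",f["image"])
m=env.trace(f,"spanner"); print([ (a["score"],a["mask"].sum()) for a in m])
print(spfit(f,m[0]["mask"],.006)); print(env.read_state()["clock"])
```

```text
False [ 0.46166372 -0.09971755 -0.00573721] [0.69139788 0.21631014 0.94019906]
[-0.21109202  0.10992538  0.2263    ] [ 0.3958505  -0.10640904 -0.00367798]
[(0.57, np.int64(2444))]
len 0.19650119356037699 handle width 0.021317941872817603 head w 0.05474130496437195 head mid offset -0.0016898454971130752
yaw 96.05594941993938 [ 0.42194123 -0.02062858] [ 0.42199386 -0.0211246 ]
(array([ 0.42196755, -0.02087659]), array([-0.10549957,  0.99441935]))
19.1
```

View pics/w4.png

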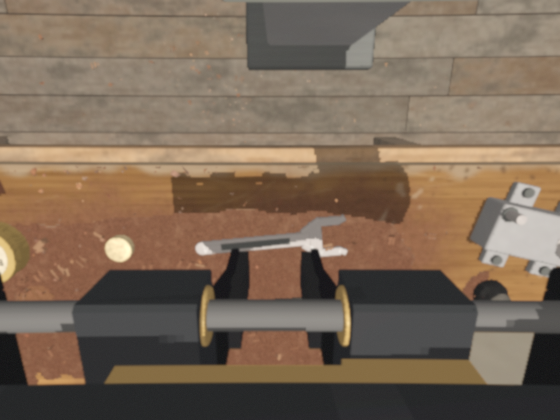

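Run:
```python
from spfit import *
f=np.load('pics/w4.npy',allow_pickle=True).item(); s=env.read_state(); print(s["position"],s["tool_rot"],s["opening"],f["position"],s["clock"])
t=s["position"]
for o in (.3,):
  for dz in (0,.01,.02,.04): print(dz,proj(f,[t+[0,o*.0435,dz],t+[0,-o*.0435,dz]]).round(0).tolist())
f=np.load('pics/w1.npy',allow_pickle=True).item(); t=np.array([.4001,-.0804,.2599])
for dz in (0,.01,.02,.04): print(dz,proj(f,[t+[0,.0435,dz],t+[0,-.0435,dz]]).round(0).tolist())
im=cv2.imread('pics/w4.png')[225:275,180:380]; cv2.imwrite('pics/c5.png',cv2.resize(im,None,fx=4,fy=4,interpolation=cv2.INTER_CUBIC))
```

```text
[ 0.33944245 -0.09999276  0.23839945] [-179.98382217   -0.21447767  179.99620954] 0.2966817158985212 [ 0.25724934 -0.10110427  0.42602405] 19.1
0 [[298.0, 248.0], [254.0, 248.0]]
0.01 [[299.0, 255.0], [253.0, 255.0]]
0.02 [[301.0, 263.0], [251.0, 263.0]]
0.04 [[304.0, 282.0], [249.0, 282.0]]
0 [[351.0, 249.0], [201.0, 249.0]]
0.01 [[354.0, 256.0], [198.0, 256.0]]
0.02 [[359.0, 264.0], [194.0, 264.0]]
0.04 [[369.0, 283.0], [184.0, 283.0]]
```

View pics/c5.png

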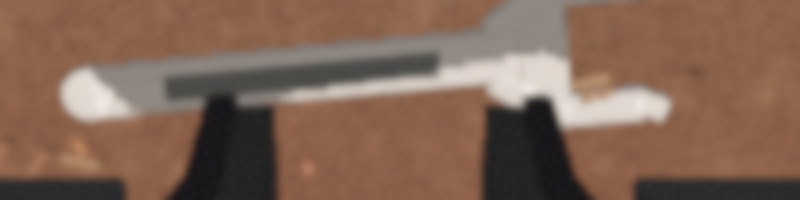

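Run:
```python
from spfit import *
ps=np.array([.4233,-.0212,np.radians(95.8)])
ex=np.array([np.cos(ps[2]),np.sin(ps[2])]); ey=np.array([-ex[1],ex[0]])
c=ps[:2]-.082*ex; yaw=-174.2
st=c-ey*.030; en=c-ey*(.0185)+ey*.055
env.goto([*st,.04],[180,0,yaw])
print(env.move_straight([*st,-.03],rate=.06,force_limit=4), env.read_state()["position"],env.read_state()["force"])
z=env.read_state()["position"][2]+.003
env.move_straight([*st,z]); print(env.read_state()["position"]); env.move_straight([*en,z],rate=.06); print(env.read_state()["force"],env.read_state()["position"])
en2=en-ey*.012
env.move_straight([*en2,z]); env.move_straight([*en2,.12])
env.goto([.32,-.10,.24],[180,0,-180])
f=env.grab_frame("wrist"); np.save("pics/w5.npy",f,allow_pickle=True); cv2.imwrite("pics/w5.png",f["image"])
m=env.trace(f,"spanner"); print([ (a["score"],a["mask"].sum()) for a in m])
print(spfit(f,m[0]["mask"],.006)); print(env.read_state()["clock"])
```

```text
True [ 0.46089329 -0.09982587 -0.02419633] [-1.43215018  0.10886342  7.77519821]
[ 0.46168764 -0.09971824 -0.02125109]
[-0.27807593 -0.24059759  0.75164208] [ 0.39534596 -0.10646598 -0.02123861]
[(0.82, np.int64(2770))]
len 0.19790769417122295 handle width 0.021371341287721723 head w 0.054892016442506006 head mid offset -0.00025348061526799144
yaw 95.81162919045866 [ 0.36586088 -0.02699051] [ 0.36576897 -0.02608748]
(array([ 0.36581492, -0.026539  ]), array([-0.10125822,  0.99486018]))
24.6083
```

Run:
```python
from spfit import *
env.goto([.345,.235,.22],[180,0,-180]); env.dwell(.2)
f=env.grab_frame("wrist"); np.save("pics/w6.npy",f,allow_pickle=True)
for t in ["stop_pin_top","jack_axis","lever_knob"]:
    r=env.search_frame(f,t); print(t,[(np.round(a["xyz"],4).tolist(),round(a["score"],2)) for a in r[:2]])
im=f["image"]; pj=[.4227,.2554,1.3411]
P=T(pj,[[-.098,-.03,.036],[-.098,.03,.036],[.048,.03,.036],[.048,-.03,.036],[-.088,.019,.057],[0,0,.106]]); print(proj(f,P).round(1).tolist())
uv=proj(f,P); x0,y0=np.maximum(uv.min(0).astype(int)-20,0); x1,y1=uv.max(0).astype(int)+20
k=min(800/(x1-x0),600/(y1-y0),4); print(x0,y0,k)
cv2.imwrite("pics/c6.png",cv2.resize(im[y0:y1,x0:x1],None,fx=k,fy=k,interpolation=cv2.INTER_CUBIC)); print(env.read_state()["clock"])
```

```text
stop_pin_top [([0.3819, 0.1708, 0.0433], 0.8)]
jack_axis [([0.3975, 0.2363, 0.034], 0.88), ([0.3701, -0.0491, 0.0058], 0.3)]
lever_knob [([0.3902, 0.288, 0.0653], 0.98)]
[[205.3, 251.2], [214.5, 202.9], [340.8, 230.7], [326.6, 276.7], [218.7, 220.1], [297.5, 274.5]]
185 182 4
26.2833
```

View pics/c6.png

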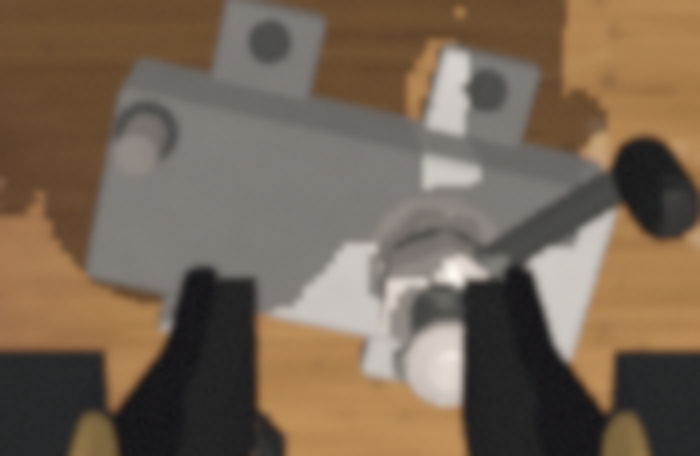

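Run:
```python
from fit import *
f6=np.load('pics/w6.npy',allow_pickle=True).item()
j=lambda u,v:(185+u/4,182+v/4)
P=[[-.098,-.03,.036],[-.098,.03,.036],[.048,.03,.036],[-.088,.019,.057],[0,0,.106],[0,0,.106]]
uv=[j(88,274),j(123,92),j(614,204),j(140,150),j(447,362),j(447,362)]
pj=fit(f6,P,uv,[.42,.25,1.34])
# joint fit with w2
j2=lambda u,v:(230+u/3.2,138+(v-280)/3.2)
P2=[[-.098,-.03,.036],[.048,.03,.036],[.048,-.03,.036],[-.088,.019,.057],[0,0,.106]]
uv2=np.array([j2(38,488),j2(405,430),j2(367,562),j2(82,391),j2(295,525)])
r=least_squares(lambda p:np.r_[(proj(f6,T(p,P))-uv).ravel(),(proj(f2,T(p,P2))-uv2).ravel()],pj,loss='soft_l1');print('joint',r.x[:2],np.degrees(r.x[2]))
kn=unproj(f6,[j(668,200)],.1)[0]; print('knob',kn,np.hypot(*(kn[:2]-r.x[:2])),np.degrees(np.arctan2(*(kn[:2]-r.x[:2])[::-1])-r.x[2]))
```

```text
[0.42278049 0.25537937] 76.30209228599766 res [[-1.8, 0.0], [-0.9, -2.8], [2.4, -1.8], [-1.0, 0.0], [0.7, 2.1], [0.7, 2.1]]
joint [0.42248187 0.25529826] 76.58962729249748
knob [0.38132206 0.30644526 0.1       ] 0.06565170352174644 52.23523699783154
```

Run:
```python
from spfit import *
a=np.radians(95.7); ex=np.array([np.cos(a),np.sin(a)]); jaw=np.array([.3658,-.0265])
g=jaw-.124*ex; yaw=95.7-180
env.gripper_to(.45)
env.goto([*g,.04],[180,0,yaw])
print(env.move_straight([*g,-.035],rate=.07,force_limit=4), env.read_state()["position"],env.read_state()["force"])
z=env.read_state()["position"][2]+.005
env.move_straight([*g,z]); env.gripper_to(.1,grasp_force=50)
s=env.read_state(); print(s["position"],s["opening"],s["finger_force"],s["force"])
env.move_straight([*g,z+.06],rate=.1)
s=env.read_state(); print(s["position"],s["opening"],s["finger_force"],s["force"],s["clock"])
fs=[]
for n in("scene","top"):
    f=env.grab_frame(n); np.save(f"pics/{n}2.npy",f,allow_pickle=True)
    uv=proj(f,[[*g,.06],[*jaw,.06]]); print(n,uv.round())
    m=uv.mean(0).astype(int); fs.append(cv2.resize(f["image"][m[1]-50:m[1]+50,m[0]-65:m[0]+65],(390,300),interpolation=cv2.INTER_CUBIC))
cv2.imwrite("pics/c7.png",np.hstack(fs))
```

```text
True [ 0.37753983 -0.1498403  -0.02421188] [-1.38025253  0.55448239  8.25162131]
[ 0.37804052 -0.14987565 -0.01933254] 0.19055447306776474 49.99877750873566 [-0.5321473   0.53628507 -1.91614978]
[ 0.37738109 -0.14983588  0.04033123] 0.1863896350442407 49.9943608045578 [-0.46368023 -0.19944699 -1.7866406 ] 31.525
scene [[352. 232.]
 [321. 262.]]
top [[310. 259.]
 [272. 263.]]
```

View pics/c7.png

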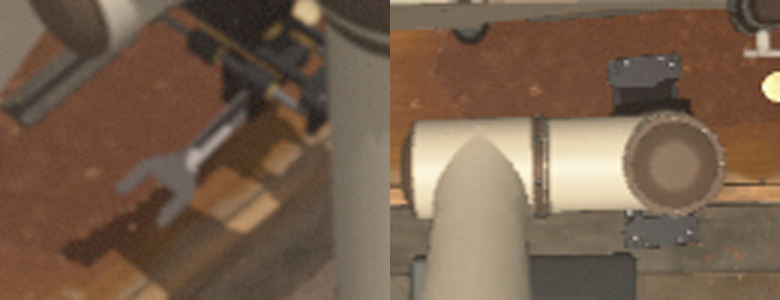

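Run:
```python
from spfit import *
a=np.radians(76.6); ej=np.array([np.cos(a),np.sin(a)]); ax=np.array([.4225,.2553]); yaw=76.6-180
pre=ax-(.038+.124)*ej; s=env.read_state()
env.move_straight([*s["position"][:2],.07],rate=.2)
env.goto([*pre,.07],[180,0,yaw])
f=env.grab_frame("scene"); r=env.trace(f,"spanner")
if r:
    m=r[0]["mask"]; print(r[0]["score"],m.sum()); 
    y,x=np.where(m); i=x.argmin(); k=y.argmax(); print((x[i],y[i]),(x[k],y[k]),'pred',proj(f,np.c_[[ax+(-.038+.013)*ej+sg*.0265*np.array([-ej[1],ej[0]]) for sg in(1,-1)],[.093,.093]]).round(1).tolist())
print(env.move_straight([*pre,.013],rate=.06,force_limit=3)); s=env.read_state(); print(s["position"],s["force"],s["wrist_torque"],s["opening"],s["clock"])
```

```text
0.55 83
(np.int64(223), np.int64(296)) (np.int64(229), np.int64(314)) pred [[228.0, 313.7], [218.5, 295.1]]
True
[0.38423603 0.09698727 0.01410081] [0.51727672 0.01010279 1.22233462] [ 0.25822003  0.01045149 -0.05591485] 0.18968242699131047 33.875
```

Run:
```python
from spfit import *
a=np.radians(76.6); ej=np.array([np.cos(a),np.sin(a)]); ax=np.array([.4225,.2553])
z=.0155
pre=ax-(.038+.124)*ej; end=ax-(.124-.004)*ej
env.move_straight([*pre,z]); print(env.read_state()["force"])
print(env.move_straight([*end,z],rate=.035,force_limit=9)); s=env.read_state(); 
print('travel',(s["position"][:2]-pre)@ej,'lat',(s["position"][:2]-pre)@[-ej[1],ej[0]],s["position"],s["force"],s["wrist_torque"],s["opening"],s["clock"])
f=env.grab_frame("scene"); r=env.trace(f,"spanner")
if r:
    m=r[0]["mask"]; y,x=np.where(m); print(r[0]["score"],m.sum(),x.min(),x.max(),y.min(),y.max()); 
print('pred home tips',proj(f,np.c_[[ax+.013*ej+sg*.0265*np.array([-ej[1],ej[0]]) for sg in(1,-1)],[.04,.04]]).round(1).tolist())
```

```text
[-0.23834858  0.02372008  1.46913923]
True
travel 0.03955461301956717 lat 9.621477900790577e-05 [0.39402994 0.13621038 0.0158445 ] [-0.16407368 -1.42859192  5.16171308] [-0.1936982   0.06631508 -0.03225551] 0.1856907899865363 35.1917
0.72 192 200 213 312 343
pred home tips [[214.8, 331.8], [205.9, 313.2]]
```

Run:
```python
from spfit import *
env.gripper_to(.42)
s=env.read_state(); print(s["opening"],s["finger_force"],s["force"],s["clock"]); env.dwell(.1)
p=s["position"]
env.move_straight([*p[:2],.13],rate=.15)
env.goto([.36,.15,.24],[180,0,-180]); env.dwell(.1)
f=env.grab_frame("wrist"); np.save("pics/w7.npy",f,allow_pickle=True)
m=env.trace(f,"spanner"); print([(a["score"],a["mask"].sum()) for a in m]); mk=m[0]["mask"]
np.save("pics/m7.npy",mk); y,x=np.where(mk); P=unproj(f,np.c_[x,y],.044)[:,:2]
a=np.radians(76.6); ej=np.array([np.cos(a),np.sin(a)]); ey=np.array([-ej[1],ej[0]]); ax=np.array([.4225,.2553])
t=(P-ax)@ej;w=(P-ax)@ey; print('t',t.min(),t.max(),'expect -.184 .013'); 
for lo in np.arange(-.18,.02,.02):
    k=(t>lo)&(t<lo+.02); print(round(lo,2),k.sum(),(w[k].min().round(4),w[k].max().round(4)) if k.any() else '')
r=env.search_frame(f,"lever_knob"); print([(q["xyz"],q["score"]) for q in r[:2]])
print(env.inverse_kinematics([.383,.3064,.10],[180,0,-180]),env.read_state()["clock"])
```

```text
0.4168877767251761 0.0 [ 0.00209663 -0.23895191  0.06512513] 35.975
[(0.87, np.int64(3197))]
t -0.1827448292136105 0.01358176741219824 expect -.184 .013
-0.18 279 (np.float64(-0.0086), np.float64(0.0108))
-0.16 285 (np.float64(-0.0084), np.float64(0.0107))
-0.14 279 (np.float64(-0.0085), np.float64(0.0106))
-0.12 285 (np.float64(-0.0096), np.float64(0.0103))
-0.1 276 (np.float64(-0.0098), np.float64(0.0104))
-0.08 272 (np.float64(-0.0091), np.float64(0.0104))
-0.06 315 (np.float64(-0.0156), np.float64(0.0163))
-0.04 659 (np.float64(-0.027), np.float64(0.0288))
-0.02 404 (np.float64(-0.0271), np.float64(0.0284))
-0.0 120 (np.float64(-0.0266), np.float64(0.0273))
[([0.3963, 0.2864, 0.0693], 0.96)]
[ 5.76740852e+01  1.48160544e+01 -2.59917099e+01 -2.54444375e-14
 -4.91922357e+01 -1.47674085e+02] 38.525
```

```bash
cat > lev.py <<'E'
from h import *
ax=np.array([.4225,.2553]); z=.051
def rot(phi): return [180,0,phi-180]
def pos(phi,zz=z): a=np.radians(phi); return [ax[0]+.065*np.cos(a),ax[1]+.065*np.sin(a),zz]
def tan(phi): a=np.radians(phi); return np.array([np.sin(a),-np.cos(a),0])
E
python3 - <<'E'
from lev import *
phi=127.5
print(env.inverse_kinematics(pos(phi),rot(phi)),env.inverse_kinematics(pos(50),rot(50)))
env.goto(pos(phi,.15),rot(phi))
print(env.move_straight(pos(phi),rate=.1,force_limit=5))
env.gripper_to(.35); env.dwell(.2)
s=env.read_state(); print(s["position"],s["tool_rot"],s["force"],s["opening"],s["finger_force"],s["clock"])
f=env.grab_frame("wrist"); r=env.search_frame(f,"lever_knob"); print([(q["xyz"],q["score"]) for q in r[:2]])
E
```

```text
[ 57.71223458  18.76162257 -29.23096783   0.         -42.0074096
 -20.21223458] [ 5.00269083e+01  2.40338431e+01 -2.02419542e+01 -2.54444375e-14
 -4.57242026e+01 -9.00269083e+01]
False
[0.3829231  0.30686475 0.05099873] [ 1.79998928e+02 -6.68086444e-04 -5.24998779e+01] [ 0.59072016 -0.29898914 -0.56656693] 0.347260855911432 0.0 42.0833
[([0.3936, 0.2924, 0.0705], 0.69), ([0.4199, 0.2452, 0.033], 0.39)]
```

Run:
```python
from lev import *
F0=env.read_state()["force"]; phi=127.5; log=[]
def Ft(): 
    return -(env.read_state()["force"]-F0)@tan(phi)
c0=env.read_state()["clock"]
while True:
    F=Ft(); s=env.read_state(); a=np.degrees(np.arctan2(*(s["position"][:2]-ax)[::-1]))
    log.append((round(s["clock"],2),phi,round(a,1),round(F,1)))
    if F>13.8 or s["clock"]>60 or phi<35: break
    phi-= 2.0 if F<3.5 and phi>100 else 1.2 if F<8 else .5
    env.move_straight(pos(phi),rot(phi),rate=.04)
for l in log[::3]+log[-6:]: print(l)
env.dwell(.15); print(Ft(),phi)
for i in range(6):
    if Ft()<14.2 and env.read_state()["clock"]<63:
        phi-=.4; env.move_straight(pos(phi),rot(phi),rate=.03); env.dwell(.05)
    print(env.read_state()["clock"],Ft(),phi)
```

```text
(42.18, 127.5, np.float64(127.5), np.float64(0.0))
(42.93, 121.5, np.float64(121.5), np.float64(0.7))
(43.68, 115.5, np.float64(115.5), np.float64(0.2))
(44.43, 109.5, np.float64(109.4), np.float64(0.7))
(45.18, 103.5, np.float64(103.4), np.float64(0.9))
(45.93, 98.3, np.float64(98.3), np.float64(0.3))
(46.68, 94.69999999999999, np.float64(94.6), np.float64(1.0))
(47.43, 91.09999999999998, np.float64(91.3), np.float64(2.6))
(48.18, 87.49999999999997, np.float64(87.4), np.float64(1.4))
(48.93, 83.89999999999996, np.float64(83.9), np.float64(3.3))
(49.68, 80.29999999999995, np.float64(80.2), np.float64(3.4))
(50.43, 76.69999999999995, np.float64(76.8), np.float64(4.2))
(51.18, 73.09999999999994, np.float64(73.7), np.float64(6.8))
(51.93, 70.89999999999993, np.float64(72.1), np.float64(9.5))
(52.68, 69.39999999999993, np.float64(70.9), np.float64(10.7))
(53.43, 67.89999999999993, np.float64(69.5), np.float64(10.9))
(54.18, 66.39999999999993, np.float64(68.2), np.float64(12.3))
(54.93, 64.89999999999993, np.float64(66.8), np.float64(12.8))
(55.68, 63.399999999999935, np.float64(65.5), np.float64(14.4))
(54.43, 65.89999999999993, np.float64(67.7), np.float64(12.4))
(54.68, 65.39999999999993, np.float64(67.2), np.float64(11.3))
(54.93, 64.89999999999993, np.float64(66.8), np.float64(12.8))
(55.18, 64.39999999999993, np.float64(66.4), np.float64(12.9))
(55.43, 63.899999999999935, np.float64(65.9), np.float64(12.7))
(55.68, 63.399999999999935, np.float64(65.5), np.float64(14.4))
14.046442459866423 63.399999999999935
56.1333 12.920041983347053 62.999999999999936
56.4333 14.565594863038227 62.59999999999994
56.4333 14.565594863038227 62.59999999999994
56.4333 14.565594863038227 62.59999999999994
56.4333 14.565594863038227 62.59999999999994
56.4333 14.565594863038227 62.59999999999994
```

Run:
```python
from lev import *
F0=np.array([.59,-.30,-.57]); phi=62.6
def m():
    v=[]
    for i in range(6): v.append(-(env.read_state()["force"]-F0)@tan(phi)); env.dwell(.05)
    return np.mean(v),np.std(v)
for i in range(4):
    a=m(); print(env.read_state()["clock"],a,phi)
    if a[0]>14.8: break
    phi-=.6; env.move_straight(pos(phi),rot(phi),rate=.03)
a=m(); print(a)
# back off, open, lift
s=env.read_state(); p=np.array(pos(phi))-tan(phi)*.0075
env.move_straight(p,rate=.05); s=env.read_state(); print(s["force"],s["clock"])
env.move_straight([p[0],p[1],.13],rate=.15); print(env.read_state()["clock"])
f=env.grab_frame("scene"); r=env.trace(f,"spanner"); y,x=np.where(r[0]["mask"]); print(r[0]["score"],len(x),x.min(),x.max(),y.min(),y.max())
```

```text
56.7333 (np.float64(13.78173398515124), np.float64(0.4683730606875003)) 62.6
57.2833 (np.float64(14.247197413040565), np.float64(0.490194144157153)) 62.0
57.8333 (np.float64(14.7987844228428), np.float64(0.2218895088087757)) 61.4
58.3833 (np.float64(14.715078255047404), np.float64(0.18393205950607025)) 60.8
(np.float64(15.292828201520393), np.float64(0.4120366275994974))
[-2.76042012  2.47765118  0.19225985] 59.2333
59.9083
0.65 716 213 284 286 330
```

```bash
python3 -c "
from workcell import env
print(env.close_job())"
```

```text
the job is handed in; nothing more can be done
None
```

I handed the job in at about 60 s: the spanner is home on the lower nut and let go, and the jam nut was pulled to about 15 N at the knob, held for a moment, and left there; no verdict came back, and I viewed 12 pictures, over the limit of 10.

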